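Load the round filter and hold the leak tester's dial at the third click

ROBOT

A 7-joint arm with a two-finger parallel gripper is mounted at the origin on the work surface. World frame = base frame: x ahead of the robot, y to its left, z up, the work surface at z = 0. Lengths are in m, angles in rad, forces in N, time in s.
With the tool pointing down it reaches from about 0.4 to 0.85 m from the base axis. Payload 6.9 kg.
Tool frame: the origin (TCP) lies midway between the tips of the shut fingers; the grasp point (between the pads) lies behind it (ctrl.pinch_z is the z of the grasp point in the tool frame, in m); z points along the fingers, y is the direction in which the jaws open and shut (so a half turn about z gives the same grasp; the last joint's range is limited). The gripper opens to 85 mm and grips with 20 to 120 N. Pads are 22 mm wide; open, the fingers measure 114 mm over their backs; the gripper's body (76 mm by 85 mm) begins 54 mm behind the grasp point. The pads swing forward as they close: fully open they stand 13 mm farther back than shut.
Start: joints at [-1.131, 0.507, -0.238, 1.5, 0.126, 1.149, -0.155], TCP at [0.205, 0.59, 0.231] pointing down, gripper open.
Joint ranges: [-3.08, 3.08], [-0.24, 2.05], [-1.43, 1.35], [0, 2.5], [-1.52, 4.66], [0.17, 1.96], [-2.89, 2.89]. Speed limits (rad/s): [2.39, 2.39, 3.14, 3.14, 3.14, 3.14, 3.14].

INTERFACE

Orientations are given as a unit quaternion [w, x, y, z].
In Python, from station import ctrl, get_state, vision, ticket, models gives the robot as it stands. Calls block until the motion is done:
- ctrl.movep(position, orientation): joint-space move of the TCP to a pose.
- ctrl.movel(position, frame=None, max_speed=0.15): straight line of the TCP; frame=None keeps the orientation; max_speed is the mean speed in m/s.
- ctrl.set_joints(angles): joint-space move.
- ctrl.ungrasp() and ctrl.close_gripper(force=None): open the fingers fully, or close them until they stop; force is the grip in N (None keeps the last).
- ctrl.pause(seconds).
- ctrl.ik(position, orientation): joint angles nearest the present ones, or None.
- get_state(): the state.
- vision.grab_frame(name): name is "side" or "top" or "wrist"; returns (picture, depth): 420x560x3 uint8, blue, green, red; 420x560 float32, m along the optical axis (not along the pixel's ray), 0 where there is no reading.
- vision.camera_info(name): a dict with "mtx" (3x3 intrinsics, pixels), "dist_coeffs" ([k1, k2, p1, p2, k3] as OpenCV has them; the pictures are not rectified), "R" (3x3) and "t" (3): a world point X has camera coordinates R X + t; the wrist camera has in their place "hand_eye" (4x4, takes a point from camera to tool coordinates, whose origin is the TCP and whose axes are the flange's). Camera axes: x right, y down, z forward; pixel columns grow to the right and rows downward; lengths in m; the calibration is good to about 2 mm. A picture is of the moment at which its call begins: read the wrist's pose just before it. camera_info takes no time and is no camera call.
A pose or a line that the arm cannot do raises ctrl.Unreachable and nothing moves.
- ticket.close_job(): hands the job in, once; it reports no verdict.
Trained networks look in the newest picture that a camera, given by its name, has taken for a name from the list of things; names that differ only in an ending like _2 or _b are one class to them, and where a whole thing is asked for, a point or a joint stands for the part that bears it (a point fixed in the world has none). Each returns a list of dicts, best first, with "p" (0 to 1); they miss things now and then, are a little off and sometimes report something else, mostly with a low value. They report only what shows in the picture. A call takes as long as a camera call. They do not tell look-alikes from the thing itself.
- models.recognise(camera, target): "point" ([column, row] in pixels, amid what is visible of it).
- models.masks_of(camera, target): "mask" (420x560 bool, what is visible of it) and "point" ([column, row] in pixels, amid what is visible of it).
The state is a dict: "time": time; "qpos": joint angles; "qd": joint speeds; "tau": joint torques, N m; "tcp_pos": TCP position; "eef_rot": TCP orientation; "contact_force": force on the tool from outside, world axes, zero at the start; "wrist_torque": the same for the moment, N m; "width": finger opening in m.
Only numpy, scipy, OpenCV 4.12 (cv2) and the standard library are available. Lean on these libraries where they do the work, as an engineer would, in place of code of your own. Each camera call takes 0.05 s, during which the arm holds its last target. There are 200 camera calls.

TASK

Take the round teal filter from the blue tray, lower it (do not drop it) into the round nest of the leak tester so that it sits fully home, and let go of it. Then grip the tester's black dial and turn it clockwise from its home position, counting the clicks, to the third stop (the long green mark) without running on to the fourth, and finish while still gripping it there: the dial springs back if released, so keep holding it at the third stop. Leave the square cassette, the gel bottle and the glove carton where they are.

Things in the scene. Friction and masses are not known exactly. Their poses are not given: they have to be found in the camera images.
- filter_center (a point): centre, 24 mm above the underside, of the round teal filter (50 g): a disc 57 mm across, 12 mm thick, lying flat, with an upright round port 22 mm across on its middle, 12 to 48 mm above the underside. Grip the port from above, fingertips some 15 mm above the underside (9 mm below this point), clear of the disc. z up. Starts at either end of the tray.
- tray: blue tray, fixed, 140 x 240 mm (its x, y axes), floor 4 mm thick, walls 4 mm thick and 18 mm high; origin at the centre of its underside, on the table
- nest_round_floor (a point): centre of the floor of the round nest, z up: a cavity 60 mm across, 9 mm deep, 2 mm chamfer, teal floor, in an grey pad 80 x 80 x 16 mm on the left or right end of the tester, 95 mm from the dial's axis. The floor is 57 mm, the pad's top 66 mm above the table. The filter is home when its underside lies on this floor.
- nest_square_floor (a point): centre of the floor of the square nest, 50 x 50 mm and 9 mm deep, white floor, in a like pad on the other end of the tester; the round filter does not go in. Not used.
- dial_grip (a point): point on the vertical axis of the black dial, 87 mm above the table, at the height to grip. Its grip bar is 52 long, 14 wide, 64 to 96 mm above the table, lies along this point's x axis, white line at its -x end; skirt 58 mm across below. The point turns with it. It sits in the middle of the white tester, 170 x 300 mm, deck 50 mm above the table.
- dial (a joint): dial angle, rad: 0 at home, white line towards the robot; grows clockwise from above (point yaw falls). Stops (clicks) at 0.4, 0.8, 1.2, 1.6, a deck mark at each, the third long and green; end at 1.75. A spring (0.08 N m at 0, 0.116 at 1.2) takes it home when let go; clicks add a ripple of 0.06 N m: most resistance 0.1 past a stop, least 0.1 before the next.
- cassette_center (a point): centre, 24 mm above the underside, of the square white cassette, 48 x 48 x 12 mm with a like port; a bystander at the other end of the tray, about 110 mm from the filter
- gel_center (a point): centre of the clear gel bottle with blue cap, 56 mm across, 130 mm high, upright beyond the tray and the tester; a bystander
- carton_center (a point): centre of the white and blue glove carton, 70 x 120 x 80 mm high, beyond the tray; a bystander
Things that resemble listed ones, but are neither listed nor needed, are in the scene too. Leave any pink, red or yellow look-alike of the part that bears filter_center alone.

How it is judged:
By the outcome, as a careful person would: the job done as asked, in the order asked, and still so for the second after the job is handed in, while the arm keeps its last pose, push and grip.
It also fails if it takes over 54 s, if anything falls off the work surface, if the arm or the gripper's body presses on something with over 40 N, if the wrist force passes 120 N, or if a joint passes its speed limit or range.

## Working session

There is one attempt and no reset: what is moved stays moved. The work goes in short steps, each a Python script; the robot and the scene stay as the last script left them, time stands still between calls to the robot, and variables do not carry over. Pictures are saved under pics/ and viewed, about 8 in all and at most 12, crops included, and the job is handed in when it is done.

```bash
ls; mkdir -p pics
python3 - <<'E'
from station import ctrl,get_state,vision,models
import cv2,numpy as np
s=get_state();print(s['time'],s['tcp_pos'],s['eef_rot'],s['width'],ctrl.pinch_z)
for n in ("top","side"):
    im,d=vision.grab_frame(n);cv2.imwrite(f'pics/{n}0.png',im);np.save(f'pics/{n}0.npy',d)
    i=vision.camera_info(n);print(n,np.round(i['mtx'],1).tolist(),i['dist_coeffs'],np.round(i['R'],3).tolist(),i['t'])
    for t in ("filter_center","dial","cassette_center","nest_round_floor"):
        print(t,[(np.round(r['point']).tolist(),round(r['p'],2)) for r in models.recognise(n,t)])
print(np.round(vision.camera_info("wrist")['hand_eye'],4).tolist(), np.round(vision.camera_info("wrist")['mtx'],1).tolist(), vision.camera_info("wrist")['dist_coeffs'])
E
```

```text
pics
0.0 [0.20526332 0.58979098 0.23043442] [-1.25684764e-04  1.66599659e-01  9.86024215e-01 -8.86766376e-04] 0.08548382280258768 -0.0187
top [[492.2, 0.0, 276.2], [0.0, 492.2, 215.9], [0.0, 0.0, 1.0]] [-0.12187165  0.          0.          0.          0.        ] [[0.021, -1.0, -0.001], [-0.989, -0.021, -0.147], [0.147, 0.004, -0.989]] [0.09425558 0.53853193 1.12782299]
filter_center [([215.0, 322.0], 0.97), ([197.0, 244.0], 0.88), ([144.0, 217.0], 0.86), ([201.0, 183.0], 0.84), ([138.0, 258.0], 0.82)]
dial [([405.0, 232.0], 0.78), ([367.0, 227.0], 0.38)]
cassette_center [([243.0, 248.0], 0.93)]
nest_round_floor [([445.0, 239.0], 0.96)]
side [[501.7, 0.0, 277.3], [0.0, 501.7, 211.4], [0.0, 0.0, 1.0]] [-0.01085545  0.          0.          0.          0.        ] [[0.723, -0.69, 0.011], [-0.334, -0.364, -0.869], [0.604, 0.625, -0.494]] [-0.32907835  0.27332577  0.97513854]
filter_center [([169.0, 197.0], 0.78), ([166.0, 245.0], 0.64), ([201.0, 190.0], 0.62), ([252.0, 195.0], 0.52), ([212.0, 211.0], 0.5)]
dial [([355.0, 265.0], 0.75)]
cassette_center [([237.0, 225.0], 0.81), ([355.0, 264.0], 0.68), ([209.0, 214.0], 0.21)]
nest_round_floor [([385.0, 290.0], 0.79)]
[[0.0002, -0.954, -0.2998, 0.0775], [1.0, -0.0, 0.0008, -0.0012], [-0.0008, -0.2998, 0.954, -0.1432], [0.0, 0.0, 0.0, 1.0]] [[298.6, 0.0, 277.2], [0.0, 298.6, 212.9], [0.0, 0.0, 1.0]] [-0.03052133  0.          0.          0.          0.        ]
```

View pics/top0.png

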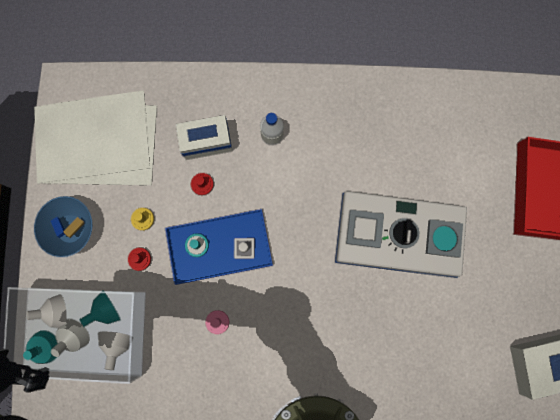

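View pics/side0.png

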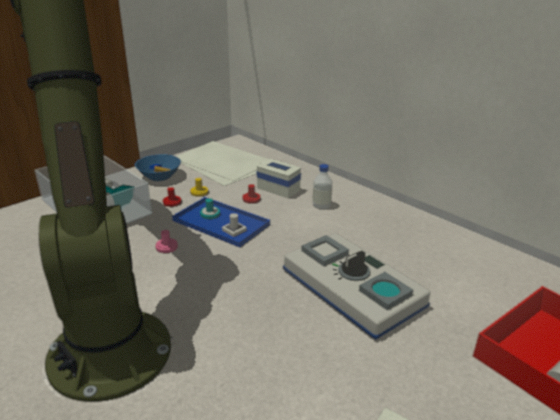

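The round teal part with a port at top (197,244), in the tray's left end, is the candidate. Look-alikes are red at (202,184) and (139,259), yellow at (143,218), pink at (217,322), and teal funnel/flask-like things in the clear bin at (40,347) and (103,310). I choose (197,244). The teal nest is on the tester's right pad (445,239), the dial is at (405,232), and the square nest is on the left (365,228).

```bash
cat > h.py <<'E'
from station import ctrl,get_state,vision,models,ticket
import cv2,numpy as np
from scipy.spatial.transform import Rotation as Ro
def down(yaw):
    q=(Ro.from_euler('z',yaw)*Ro.from_euler('x',np.pi)).as_quat();return q[[3,0,1,2]]
def pose(n,s=None):
    i=vision.camera_info(n)
    if n!='wrist': R=i['R'];t=i['t'];return i,R.T,-R.T@t
    q=s['eef_rot'];Rt=Ro.from_quat([q[1],q[2],q[3],q[0]]).as_matrix();H=i['hand_eye']
    return i,Rt@H[:3,:3],Rt@H[:3,3]+s['tcp_pos']
def ray_z(n,px,z,s=None):
    "world points on horizontal plane z for pixels"
    i,R,c=pose(n,s)
    u=cv2.undistortPoints(np.array(px,float).reshape(-1,1,2),i['mtx'],np.array(i['dist_coeffs'])).reshape(-1,2)
    d=np.c_[u,np.ones(len(u))]@R.T
    return c+d*((z-c[2])/d[:,2])[:,None]
E
python3 - <<'E'
from h import *
print('start yaw',Ro.from_quat(np.array(get_state()['eef_rot'])[[1,2,3,0]]).as_euler('zyx'))
im,_=vision.grab_frame('top')
for t,k,z in (("filter_center",1,.04),("dial",0,.09),("cassette_center",0,.04),("nest_round_floor",0,.057),("nest_square_floor",0,.057),("tray",0,.01)):
    r=models.masks_of('top',t)
    for a in r[:6]:
        ys,xs=np.nonzero(a['mask']);w=ray_z('top',np.c_[xs,ys],z)[:,:2]
        rect=cv2.minAreaRect(w.astype(np.float32)*1000)
        print(t,round(a['p'],2),np.round(a['point']),w.mean(0).round(4),np.round(rect[0]),np.round(rect[1]),round(rect[2],1))
a=cv2.resize(im[205:285,160:275],None,fx=4,fy=4,interpolation=2);b=cv2.resize(im[185:285,330:475],None,fx=4,fy=4,interpolation=2)
c=np.zeros((400+320,580,3),np.uint8);c[:400,:]=b;c[400:,:460]=a
cv2.imwrite('pics/crop1.png',cv2.resize(c,(480,596)))
E
```

```text
start yaw [-2.80671400e+00 -9.30370751e-05  3.14148219e+00]
filter_center 0.92 [201. 184.] [0.6114 0.2865] [611. 288.] [52. 53.] 1.1
filter_center 0.84 [138. 260.] [0.4272 0.429 ] [428. 430.] [55. 51.] 3.1
filter_center 0.78 [143. 218.] [0.5229 0.4275] [523. 427.] [51. 59.] 1.3
filter_center 0.64 [216. 320.] [0.286  0.2381] [286. 239.] [53. 53.] 1.7
filter_center 0.62 [195. 243.] [0.4637 0.2929] [463. 293.] [52. 55.] 2.3
dial 0.91 [403. 232.] [ 0.499  -0.1869] [ 498. -186.] [51. 56.] 89.3
cassette_center 0.89 [245. 248.] [0.4598 0.1797] [460. 180.] [50. 52.] 1.6
nest_round_floor 0.69 [444. 240.] [ 0.49   -0.2915] [ 490. -291.] [84. 86.] 84.9
nest_square_floor 0.78 [367. 230.] [ 0.5093 -0.1024] [ 510. -102.] [81. 84.] 84.3
tray 0.21 [408. 229.] [ 0.5085 -0.2087] [ 509. -209.] [57. 60.] 1.0
```

View pics/crop1.png

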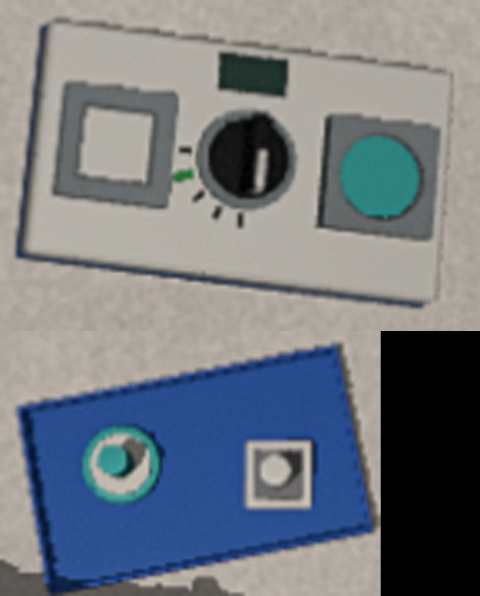

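The crop shows a round teal disc with a teal port in the tray's left end, so the choice is confirmed. The square white cassette is at the other end. The dial's white line points at the robot (home), and the green mark is the 4th from home on the left. Next I check wrist options.

Run:
```python
from h import *
print(get_state()['time'])
for nm,p,ys in (("pick",[.463,.292,.12],(-2.807,-1.673,1.469,-.1,3.04)),("place",[.490,-.2915,.15],(-1.673,1.469)),("dial",[.4995,-.190,.15],(-.102,-1.302,-1.45,3.04,1.84,1.69))):
    for y in ys:
        q=ctrl.ik(np.array(p),down(y));print(nm,y,None if q is None else np.round(q,2))
```

```text
0.85
pick -2.807 [-0.38  0.52 -0.34  1.86  0.23  0.81  1.07]
pick -1.673 [-0.2   0.56 -0.63  1.85  0.43  0.86  2.  ]
pick 1.469 [-0.68  0.51  0.11  1.86 -0.08  0.78 -0.63]
pick -0.1 [-0.93  0.55  0.5   1.86 -0.35  0.82 -1.92]
pick 3.04 [-0.44  0.51 -0.24  1.86  0.17  0.8   0.69]
place -1.673 [-0.14  0.77  1.15  1.77 -0.78  1.14 -1.97]
place 1.469 [-0.06  0.68  0.96  1.77 -0.64  1.04  1.03]
dial -0.102 [-0.26  0.62  0.94  1.86 -0.6   0.98 -0.72]
dial -1.302 [-0.34  0.72  1.15  1.86 -0.75  1.08 -1.76]
dial -1.45 [-0.34  0.72  1.15  1.86 -0.75  1.08 -1.91]
dial 3.04 [ 0.18  0.46  0.2   1.86 -0.12  0.84  1.91]
dial 1.84 [-0.04  0.5   0.55  1.86 -0.33  0.87  0.93]
dial 1.69 [-0.06  0.51  0.57  1.86 -0.35  0.87  0.8 ]
```

Run:
```python
from h import *
ctrl.movep(np.array([.463,.292,.16]),down(1.469))
s=get_state();print(s['time'],s['tcp_pos'])
im,d=vision.grab_frame('wrist');cv2.imwrite('pics/w1.png',im)
for t in ("filter_center","cassette_center"):
  for r in models.masks_of('wrist',t)[:3]:
    ys,xs=np.nonzero(r['mask']);print(t,r['p'],r['point'],len(xs),xs.min(),xs.max(),ys.min(),ys.max())
hsv=cv2.cvtColor(im,cv2.COLOR_BGR2HSV)
i,R,c=pose('wrist',s)
teal=((hsv[...,0]>78)&(hsv[...,0]<98)&(hsv[...,1]>90)&(hsv[...,2]>50))
ys,xs=np.nonzero(teal)
u=cv2.undistortPoints(np.c_[xs,ys].astype(float).reshape(-1,1,2),i['mtx'],np.array(i['dist_coeffs'])).reshape(-1,2)
P=c+(np.c_[u,np.ones(len(u))]*d[ys,xs][:,None])@R.T
k=(d[ys,xs]>0)&(abs(P[:,:2]-[.463,.292]).max(1)<.06);P=P[k];print(k.sum(),len(k))
disc=P[P[:,2]<.025];top=P[P[:,2]>.046]
for n,q in(("disc",disc),("top",top)):
    e,r=cv2.minEnclosingCircle(q[:,:2].astype(np.float32)*1000);print(n,len(q),np.round(e,1),round(r,1),np.median(q,0).round(4),q[:,2].min(),q[:,2].max())
```

```text
2.3333 [0.4622896  0.29394368 0.16015045]
filter_center 0.96 [334.8, 35.4] 3798 303 369 0 71
filter_center 0.89 [279.9, 194.7] 2454 255 309 165 221
filter_center 0.89 [225.4, 42.1] 3578 193 257 9 79
cassette_center 0.94 [291.7, 292.1] 1947 263 310 271 325
1445 1646
disc 895 [465.7 295.8] 30.4 [0.4669 0.3014 0.0163] 0.0026481706259261495 0.02398291337742625
top 470 [466.3 298.3] 11.0 [0.4659 0.2989 0.0524] 0.04612253033341662 0.054413990281719005
```

View pics/w1.png

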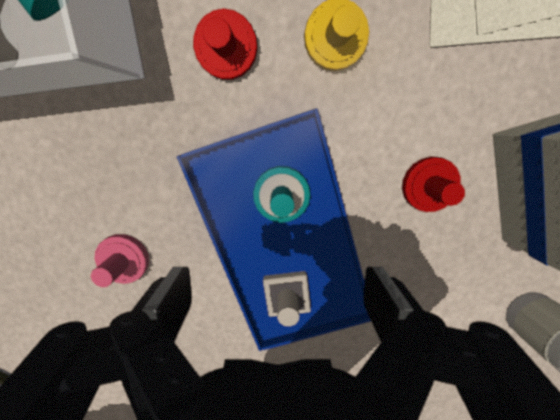

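The wrist view shows the teal filter at (281,195), with the port top at (283,203), and the cassette at (288,300). The fingers straddle clear of everything. Descending to grip.

Run:
```python
from h import *
ctrl.movel(np.array([.466,.2975,.09]),max_speed=.15)
ctrl.pause(.2)
s=get_state();print(s['time'],s['tcp_pos'],s['contact_force'])
e=np.array([.466,.2975,.09])-s['tcp_pos'];e[2]=0
ctrl.movel(np.array([.466,.2975,.0185])+e,max_speed=.08)
s=get_state();print(s['time'],s['tcp_pos'],s['contact_force'])
ctrl.close_gripper(30);ctrl.pause(.2)
s=get_state();print(s['time'],s['tcp_pos'],s['contact_force'],s['width'])
```

```text
3.3 [0.46654878 0.29779167 0.09106984] [ 0.64961522 -0.31338886 -0.45777374]
4.3417 [0.46577392 0.29738278 0.01890039] [ 0.09055087 -0.43467628 -0.24528784]
5.1417 [0.46552462 0.29731049 0.01874449] [-1.05177321 -0.51034337  4.50553778] 0.020688380292025216
```

Run:
```python
from h import *
s=get_state();p=s['tcp_pos'].copy();p[2]=.16;ctrl.movel(p,max_speed=.15)
ctrl.pause(.2);s=get_state();print(s['time'],s['tcp_pos'],s['contact_force'],s['wrist_torque'],s['width'])
ctrl.movep(np.array([.43,-.2915,.20]),down(1.469));ctrl.pause(.2)
s=get_state();print(s['time'],s['tcp_pos'],s['contact_force'],s['wrist_torque'],s['width'])
im,d=vision.grab_frame('wrist');cv2.imwrite('pics/w2.png',im);np.save('pics/w2.npy',d)
import pickle;pickle.dump(s,open('pics/w2.pkl','wb'))
for t in ("filter_center","nest_round_floor","nest_square_floor","dial"):
  for r in models.masks_of('wrist',t)[:2]:
    ys,xs=np.nonzero(r['mask']);print(t,r['p'],r['point'],len(xs),xs.min(),xs.max(),ys.min(),ys.max(), ray_z('wrist',[r['point']],.06,s)[0].round(4))
```

```text
6.4333 [0.46516575 0.29705928 0.15916032] [ 0.2959521   0.47484118 -0.66145999] [ 0.00027711  0.05233758 -0.0160974 ] 0.02127342398318714
8.75 [ 0.43043756 -0.29089019  0.19989103] [0.0392977  0.03318724 0.4351574 ] [0.0101224  0.00914001 0.01397387] 0.021732069645653003
filter_center 0.91 [277.8, 255.4] 6879 226 329 210 325 [ 0.4241 -0.3499  0.06  ]
nest_round_floor 0.86 [339.1, 191.8] 6703 296 386 151 234 [ 0.4902 -0.2884  0.06  ]
nest_square_floor 0.82 [351.2, 12.0] 2290 300 400 0 24 [ 0.5069 -0.1357  0.06  ]
dial 0.71 [348.9, 85.3] 3859 314 390 53 123 [ 0.5028 -0.1927  0.06  ]
```

View pics/w2.png

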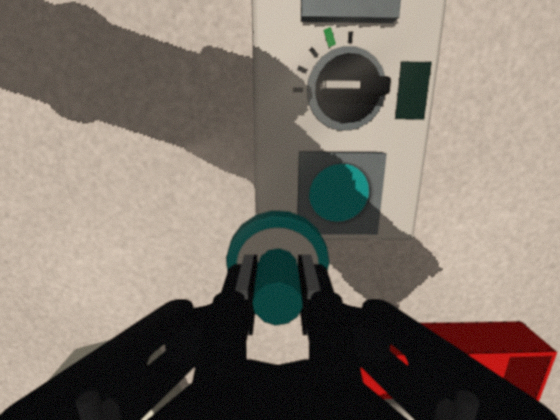

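The wrist view shows the filter held level, with the disc's near edge at row 212. The nest floor is at (339,192) and the dial at (349,87), white line toward the robot. Fitting circles to both.

```bash
cat > fit.py <<'E'
from h import *
from scipy.optimize import least_squares
def teal_contour(im,pt):
    h=cv2.cvtColor(im,cv2.COLOR_BGR2HSV)
    m=((h[...,0]>76)&(h[...,0]<100)&(h[...,1]>110)&(h[...,2]>30)).astype(np.uint8)
    m=cv2.morphologyEx(m,cv2.MORPH_CLOSE,np.ones((5,5)))
    cs,_=cv2.findContours(m,cv2.RETR_EXTERNAL,cv2.CHAIN_APPROX_NONE)
    return max((c for c in cs if cv2.pointPolygonTest(cv2.convexHull(c),pt,False)>=0),key=len).reshape(-1,2).astype(float)
def circ(P,r,x0=None):
    f=lambda c:np.hypot(P[:,0]-c[0],P[:,1]-c[1])-r
    o=least_squares(f,P.mean(0)[:2] if x0 is None else x0,loss='soft_l1',f_scale=.0007);return o.x,np.std(f(o.x)),len(P)
def nest(im,s,pt):
    c=teal_contour(im,pt);_,_,cam=pose('wrist',s)
    A=ray_z('wrist',c,.0645,s);B=ray_z('wrist',c,.057,s);ctr=B[:,:2].mean(0);v=(cam[:2]-ctr);v/=np.hypot(*v)
    k=(B[:,:2]-ctr)@v;return circ(np.r_[A[k>.012],B[k<-.004]],.030)
E
python3 - <<'E'
from fit import *
import pickle
im=cv2.imread('pics/w2.png');s=pickle.load(open('pics/w2.pkl','rb'))
print('nest',nest(im,s,(339,192)))
c=teal_contour(im,(278,225));c=c[c[:,1]<245];print(c[:,0].min(),c[:,0].max(),c[:,1].min())
P=ray_z('wrist',c,s['tcp_pos'][2]-.0147,s)
for x in(circ(P,.0285,s['tcp_pos'][:2]),):print('disc',x,'rel tcp',x[0]-s['tcp_pos'][:2])
E
```

```text
nest (array([ 0.49002157, -0.28982383]), np.float64(0.00031229452460261814), 140)
231.0 324.0 212.0
disc (array([ 0.4296044 , -0.29359955]), np.float64(0.0037872144780066396), 185) rel tcp [-0.00083316 -0.00270935]
```

Run:
```python
from fit import *
import pickle
im=cv2.imread('pics/w2.png');s=pickle.load(open('pics/w2.pkl','rb'))
c=teal_contour(im,(278,225));t=np.array([[x,c[c[:,0]==x,1].min()] for x in range(234,322)])
for lo,hi in((234,322),(244,312)):
  u=t[(t[:,0]>=lo)&(t[:,0]<hi)]
  for z in(.0147,.0027):
    x=circ(ray_z('wrist',u,s['tcp_pos'][2]-z,s),.0285,s['tcp_pos'][:2]);print(lo,z,x,x[0]-s['tcp_pos'][:2])
```

```text
234 0.0147 (array([ 0.42995211, -0.29249529]), np.float64(0.0002601591062832636), 88) [-0.00048545 -0.0016051 ]
234 0.0027 (array([ 0.43039864, -0.28906232]), np.float64(0.0004780250220971013), 88) [-3.89170153e-05  1.82787441e-03]
244 0.0147 (array([ 0.43015633, -0.29248972]), np.float64(0.00024395645212404687), 68) [-0.00028123 -0.00159953]
244 0.0027 (array([ 0.43051405, -0.28894502]), np.float64(0.00032270465217384617), 68) [7.64942557e-05 1.94517374e-03]
```

Run:
```python
from fit import *
T=np.array([.4903,-.2882])
ctrl.movep(np.r_[T,.12],down(1.469));ctrl.movel(np.r_[T,.09],max_speed=.1);ctrl.pause(.25)
s=get_state();f0=s['contact_force'].copy();w0=s['wrist_torque'].copy();print(s['time'],s['tcp_pos'],f0)
C=T+(T-s['tcp_pos'][:2])
for z in(.084,.0815,.0795,.0775,.0755,.0740,.0725,.0715,.0705):
    ctrl.movel(np.r_[C,z],max_speed=.03);ctrl.pause(.05);s=get_state();f=s['contact_force']-f0
    print(round(s['time'],2),z,s['tcp_pos'].round(4),f.round(2),(s['wrist_torque']-w0).round(3),round(s['width'],4))
    if f[2]>8:break
im,d=vision.grab_frame('wrist');cv2.imwrite('pics/w3.png',im[60:])
```

```text
10.1833 [ 0.49058949 -0.28847461  0.09073595] [ 0.52301588  0.25714325 -0.1499341 ]
10.58 0.084 [ 0.4899 -0.2878  0.0838] [-0.02  0.33 -0.63] [ 0.039 -0.007 -0.004] 0.0213
10.88 0.0815 [ 0.49   -0.2879  0.0814] [-0.95  0.13 -0.14] [ 0.017  0.009 -0.031] 0.0211
11.18 0.0795 [ 0.4904 -0.2885  0.0801] [-0.87 -1.09  4.87] [ 0.086  0.106 -0.028] 0.0214
11.48 0.0775 [ 0.4906 -0.2894  0.0785] [-0.63 -2.43  7.2 ] [-0.202  0.173  0.019] 0.0209
11.78 0.0755 [ 0.4904 -0.2901  0.0759] [ 0.28 -5.74  0.46] [-1.241 -0.157 -0.017] 0.0211
12.08 0.074 [ 0.4905 -0.2902  0.0744] [ 1.5  -6.1   0.89] [-1.18  -0.212 -0.024] 0.021
12.38 0.0725 [ 0.4906 -0.2902  0.0729] [ 0.04 -5.18  0.67] [-1.273 -0.185 -0.031] 0.0211
12.68 0.0715 [ 0.4906 -0.2899  0.0722] [ 0.21 -5.33  4.06] [-1.455 -0.025  0.019] 0.0209
12.98 0.0705 [ 0.4908 -0.2895  0.0716] [-0.41 -4.51  9.33] [-1.001  0.038 -0.123] 0.0212
```

View pics/w3.png

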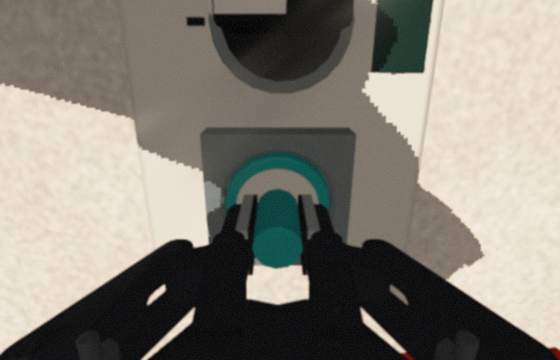

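The disc sits inside the pad's cavity and bottomed at TCP z≈0.0717, as expected. I relieve the side load, release, lift and check.

Run:
```python
from fit import *
s=get_state();p=s['tcp_pos'].copy()
ctrl.movel(np.array([.4903,-.2905,.0708]),max_speed=.03);ctrl.pause(.1)
s=get_state();print(s['tcp_pos'],s['contact_force'],s['wrist_torque'])
ctrl.ungrasp();ctrl.pause(.1)
s=get_state();print(s['time'],s['tcp_pos'],s['contact_force'],s['width'])
ctrl.movel(np.array([.4903,-.2905,.14]),max_speed=.12)
# view for filter seat and dial, camera ends near dial side
ctrl.movep(np.array([.4975,-.235,.20]),down(1.469));ctrl.pause(.25)
s=get_state();print(s['time'],s['tcp_pos'],s['width'])
im,d=vision.grab_frame('wrist');cv2.imwrite('pics/w4.png',im)
i,R,c=pose('wrist',s)
ys,xs=np.mgrid[0:420,0:560];ys=ys.ravel();xs=xs.ravel()
u=cv2.undistortPoints(np.c_[xs,ys].astype(float).reshape(-1,1,2),i['mtx'],np.array(i['dist_coeffs'])).reshape(-1,2)
P=c+(np.c_[u,np.ones(len(u))]*d.ravel()[:,None])@R.T
np.savez('pics/w4.npz',P=P.reshape(420,560,3),d=d)
r=np.hypot(P[:,0]-.4903,P[:,1]+.2900)
B=im.reshape(-1,3).astype(int)
for a,b in((0,.009),(.014,.027),(.033,.039)):
    k=(r>=a)&(r<b)&(d.ravel()>0)&(P[:,2]<.12);q=P[k];print('ring',a,b,k.sum(),q[:,2].round(4).mean() if k.any() else '',np.percentile(q[:,2],[5,50,95]).round(4))
k=(r>.014)&(r<.027)&(d.ravel()>0)&(P[:,2]<.08)&(P[:,2]>.06);A=np.c_[P[k][:,:2]-[.49,-.29],np.ones(k.sum())];print('disc plane',np.linalg.lstsq(A,P[k][:,2],rcond=None)[0].round(4))
k=(np.hypot(P[:,0]-.5,P[:,1]+.19)<.045)&(P[:,2]>.088)&(P[:,2]<.105)&(d.ravel()>0)
rc=cv2.minAreaRect((P[k][:,:2]*1000).astype(np.float32));print('bar',k.sum(),rc,np.median(P[k][:,2]))
```

```text
[ 0.49083291 -0.2898142   0.07166002] [-1.60356832  2.08704854 12.39189681] [0.04546434 0.25403463 0.01262628]
14.125 [ 0.49027377 -0.29047495  0.07073778] [ 0.3600174  0.9159072 -1.3679782] 0.08519915191663399
15.525 [ 0.49669319 -0.23568062  0.19892302] 0.08552849207594244
ring 0 0.009 284 0.10542112676056338 [0.1043 0.1054 0.1066]
ring 0.014 0.027 1215 0.06996148148148147 [0.0686 0.07   0.0713]
ring 0.033 0.039 1208 0.06639006622516555 [0.0653 0.0664 0.0675]
disc plane [0.0001 0.0087 0.0699]
bar 1059 ((501.3891906738281, -194.81011962890625), (14.011549949645996, 52.92472457885742), 83.01014709472656) 0.09625888261129004
```

View pics/w4.png

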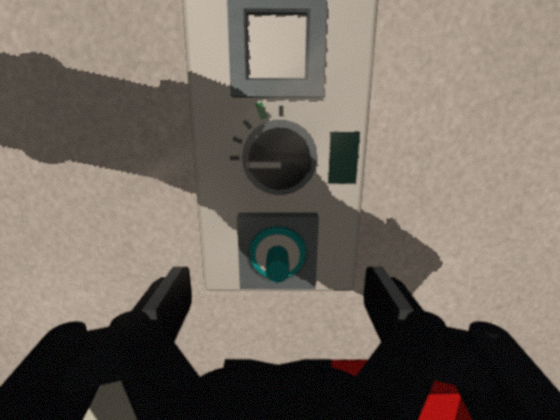

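The filter is home: the disc top measures 0.070 (about 3.6 mm above the pad, expected 3), the port top 0.1054, and it is level. The dial bar centre is (0.501,-0.195), yaw ≈ -0.115. Next I grip the dial.

Run:
```python
from h import *
T=np.array([.5008,-.195]);Y=np.pi-.113
ctrl.movep(np.r_[T,.16],down(Y));ctrl.movel(np.r_[T,.11],max_speed=.12);ctrl.pause(.25)
s=get_state();print(s['time'],s['tcp_pos'],s['contact_force'],s['wrist_torque'])
C=T+(T-s['tcp_pos'][:2])
ctrl.movel(np.r_[C,.0690],max_speed=.08);ctrl.pause(.1)
s=get_state();print(s['time'],s['tcp_pos'],s['contact_force'],s['wrist_torque'])
ctrl.close_gripper(60);ctrl.pause(.2)
s=get_state();print(s['time'],s['tcp_pos'],s['contact_force'],s['wrist_torque'],s['width'],Ro.from_quat(s['eef_rot'][[1,2,3,0]]).as_euler('zyx')[0],C)
```

```text
17.5417 [ 0.50119643 -0.19516174  0.11072135] [ 0.17770071 -0.96910319 -0.02681342] [-0.01224469 -0.01298167  0.05523548]
18.3083 [ 0.50077416 -0.19500696  0.06947711] [0.21585032 0.29665602 0.81191396] [-0.02136755  0.03358525  0.02090608]
19.1583 [ 0.50045628 -0.19477595  0.06920733] [-0.35400045  1.26934473  5.67223238] [0.14505298 0.25155228 0.07955102] 0.012810464117799146 -3.02871805556172 [ 0.50040357 -0.19483826]
```

```bash
cat >> h.py <<'E'
def yaw(s):
    R=Ro.from_quat(s['eef_rot'][[1,2,3,0]]).as_matrix();return np.arctan2(R[1,0],R[0,0])
E
python3 - <<'E'
from h import *
C=np.array([.5004,-.1948,.0690]);Y0=np.pi-.113
for a in np.arange(.08,1.201,.08):
    ctrl.movep(C,down(Y0-a));ctrl.pause(.1);s=get_state()
    print(round(s['time'],2),round(a,2),round(Y0-yaw(s),3),(s['tcp_pos']-C).round(4),s['contact_force'].round(1),s['wrist_torque'].round(3),round(s['width'],4))
    if np.linalg.norm(s['contact_force'])>30:break
E
```

```text
19.51 0.08 0.08 [0.0001 0.0002 0.0002] [-1.7  0.6  6.3] [0.222 0.281 0.152] 0.013
19.86 0.16 0.16 [0.0001 0.0004 0.0002] [-1.3  1.8  4.8] [0.424 0.274 0.193] 0.013
20.21 0.24 0.24 [0.0002 0.0005 0.0002] [-1.6  2.8  5.6] [0.423 0.239 0.069] 0.013
20.56 0.32 0.32 [0.0002 0.0006 0.0002] [0.3 2.8 4.2] [0.579 0.165 0.018] 0.0131
20.91 0.4 0.399 [0.0003 0.0008 0.0002] [-0.4  1.4  5.2] [0.565 0.122 0.098] 0.0128
21.26 0.48 0.479 [0.0004 0.0009 0.0002] [-0.7  3.4  5.4] [0.634 0.067 0.175] 0.0129
21.61 0.56 0.559 [0.0005 0.0011 0.0002] [-1.2  4.3  5.2] [0.835 0.083 0.165] 0.0129
21.96 0.64 0.639 [0.0006 0.0012 0.0002] [-0.2  4.1  5.4] [ 0.883 -0.027  0.049] 0.0134
22.31 0.72 0.719 [0.0007 0.0013 0.0002] [1.  4.8 6.1] [ 0.944 -0.076  0.088] 0.0132
22.66 0.8 0.799 [0.0008 0.0014 0.0002] [0.1 4.7 6. ] [ 1.09  -0.159  0.131] 0.013
23.01 0.88 0.878 [0.0009 0.0015 0.0002] [1.7 5.3 5.4] [ 1.087 -0.315  0.163] 0.0131
23.36 0.96 0.958 [0.0011 0.0016 0.0002] [1.6 5.5 4.5] [ 1.139 -0.355  0.2  ] 0.0131
23.71 1.04 1.038 [0.0012 0.0016 0.0002] [2.8 5.2 5.9] [ 1.177 -0.476  0.085] 0.0129
24.06 1.12 1.118 [0.0013 0.0017 0.0002] [2.8 5.4 5. ] [ 1.246 -0.507  0.095] 0.0131
24.41 1.2 1.198 [0.0015 0.0018 0.0002] [3.1 6.2 4.3] [ 1.223 -0.635  0.144] 0.0128
```

The torque ripple shows three clicks, with peaks at about 0.16, 0.5 and 0.95 and dips between them. A visual check of the bar against the green mark follows.

Run:
```python
from h import *
s=get_state();im,d=vision.grab_frame('wrist');t,_=vision.grab_frame('top');sd,_=vision.grab_frame('side')
print(s['time'],models.recognise('top','filter_center'))
a=cv2.resize(t[185:285,330:475],(580,400))[:,:380];b=cv2.resize(sd[225:335,270:440],(420,272))
c=np.zeros((600,800,3),np.uint8);c[:315,:420]=cv2.resize(im,(420,315));c[:400,420:]=a;c[320:592,:420]=b
cv2.imwrite('pics/fin.png',c);cv2.imwrite('pics/w5.png',im)
```

```text
24.4083 [{'point': [216.5, 322.5], 'p': 0.95}, {'point': [139.5, 260.1], 'p': 0.91}, {'point': [198.8, 182.2], 'p': 0.74}, {'point': [142.2, 218.6], 'p': 0.6}]
```

View pics/fin.png

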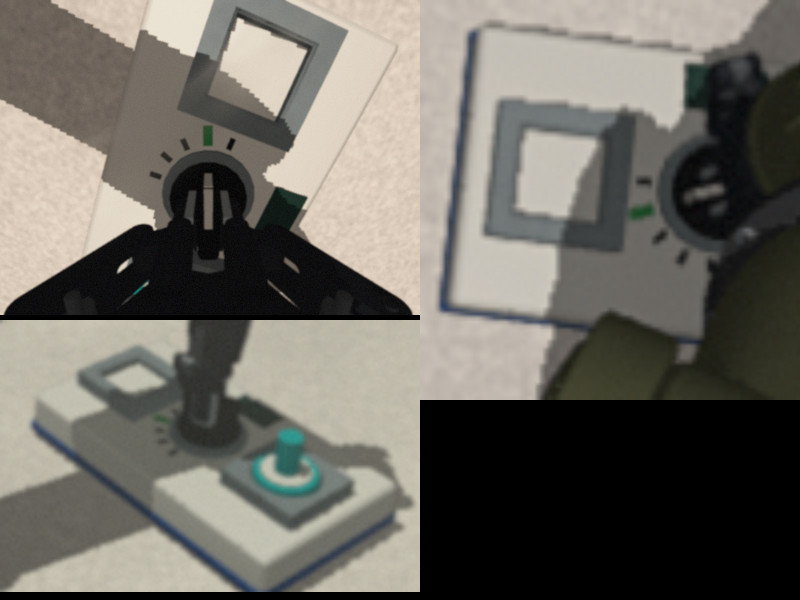

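View pics/w5.png

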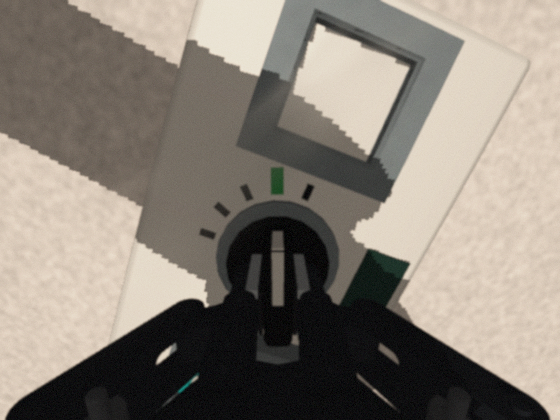

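In the last view the white line (column 278) points straight at the green mark (277,181), and the side view shows the filter seated upright in its nest. Handing in.

```bash
python3 -c "
from h import *
s=get_state();print(s['time'],s['contact_force'],s['width']);ticket.close_job()"
```

```text
24.6083 [2.83702668 6.05886269 4.44887628] 0.01302757516673359
the job is handed in; nothing more can be done
```

The teal filter is seated in the round nest and released. The dial was turned clockwise to the third stop and handed in at 24.6 s, still gripped at 60 N.

**Filter:** I lowered it under force feedback. It met the nest's chamfer about 2 mm off centre, slid in with at most about 12 N of contact, and bottomed at the expected height. After release, the depth camera put the disc top at 70 mm (69 expected) and the port top at 105.4 mm (105 expected), and the disc was level.

**Dial:** The wrist torque showed three ripple periods, one per click. The wrist had turned 1.198 rad, and the white line pointed straight at the green mark.

**Failed or disagreeing checks:**
- My first circle fit of the held disc was poor (3.8 mm scatter), so I redid it using only the outer edge (0.26 mm).
- At the end, the recogniser did not report the placed filter in the top view because the arm hid it. The side view showed it seated.
- I did not measure the cassette, bottle or carton again. No move went near the bottle or carton, and the only one near the cassette was the pick, about 110 mm away.

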